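Hold the spring vice open at the mark

TASK

A window rail is about to be laid into the spring vice on the joinery bench: first unlock the vice by turning its black knob anticlockwise (seen from above) as far as it goes, then pull the orange handle back, away from the fixed jaw, until the red pointer lines up with the black line on the yellow clip. Finish while still holding the handle there against its spring, without letting go, and leave the wooden offcut, the folding rule and the glue bottle beside the vice where they are.

Things in the scene. Friction and masses are not known exactly. Their poses are not given: they have to be found in the camera images.
- vice: Spring vice bolted to the bench: dark steel base plate 310 x 235 x 12 mm, fixed blue jaw at its +x end (100 mm wide, top 70 mm above the bench), a sliding jaw faces it. Origin on the bench under the slide; x runs along the slide from handle to fixed jaw, z up. In this frame the knob's axis is at x 0, y +100 mm; the handle, vice shut, at x -50, y 0. The slide under the handle is 34 mm high.
- knob_grip (a point): Point on the axis of the black lock knob, 58 mm above the bench, at the height to grip. The knob is an upright bar 50 mm long, 14 mm thick, from 35 to 75 mm above the bench, on a round 54 mm black disc; a white line on top marks its -x end. The point's x axis runs along the bar and turns with the knob; z is up.
- knob (a joint): Angle of the knob in rad. 0: fully anticlockwise seen from above, at its stop, unlocked, bar parallel to the slide. Grows clockwise to 1.65. Starts at 1.0 to 1.5, locked: a red cam under the knob stands before a steel pin on the slide, which moves only a few mm until the knob is turned below about 0.5. Friction about 0.06 N m; it stays where it is left.
- handle_grip (a point): Centre of the orange handle (as a solid: jaw_c1), 65 mm above the bench, at the height to grip: an upright crossbar on the slide, 16 mm thick along the slide, 70 mm wide across it, its top 80 mm and its foot 34 mm above the bench. It moves with the sliding jaw. Axes as the vice's. At least 60 mm are free in front of it and behind it.
- jaw (a joint): How far the slide (sliding jaw, handle and pointer together) is pulled out, in m: 0 shut, where it starts, up to 0.08 at its end stop. It is pulled along the vice's -x. A spring pulls it shut: about 5 N at the start of the travel, rising by 1.1 N per 10 mm (about 12 N at 60 mm).
- pointer (a point): Tip of the red pointer on the slide, on the middle line of a red tab 10 mm wide that stands out to the vice's -y side; 32 mm above the bench. It moves with the slide. Axes as the vice's.
- mark (a point): Middle of the black line on top of the yellow clip (16 x 22 x 20 mm high, top 32 mm above the bench), fixed beside the slide on the vice's -y side; the line runs across the slide. It lies 30 to 60 mm further out along the vice's -x than the pointer with the vice shut. Axes as the vice's. Pointer and mark are in line when their x in the vice's frame is the same.
- offcut_mid (a point): Centre of a loose light wooden offcut, 200 x 44 x 44 mm, lying beside the vice. Leave it alone.
- rule_mid (a point): Centre of a loose folded white rule, 200 x 34 x 16 mm, lying beside the vice. Leave it alone.
- glue: Loose white glue bottle, 52 mm across and 150 mm high, standing beside the vice; origin at its foot. Leave it alone.

How it is judged (in metres and radians):
On the way, in this order (a step that is already met when the one before it is completed fails the run):
1. The knob is turned fully anticlockwise while the vice is still shut (value of joint knob below 0.1 rad and value of joint jaw below 0.01 m), for 0.2 s.
2. The fingers hold the handle with the pointer at the mark (x of pointer in the frame of mark between -0.006 and 0.006 m and contact force between the fingers and jaw_c1 above 3 N), for 0.3 s.
At the end, for the whole second after the job is handed in: The knob is at its anticlockwise stop (within 0.15 rad) and the fingers hold the handle (contact of more than 3 N), still, with the pointer within 6 mm of the clip's black line along the slide, through the last second (all of step 2 and value of joint knob below 0.15 rad and velocity of joint jaw between -0.01 and 0.01 m/s); the arm keeps its last pose, push and grip.
It fails at once if The offcut, the folding rule or the glue bottle is moved by more than 30 mm (distance of any of offcut_mid, rule_mid, glue from where it was at the start of the episode above 0.03 m).
It fails at once if The glue bottle is knocked over (angle between glue's own z axis and vertical above 0.6 rad).
It also fails if it takes over 45 s, if anything falls off the work surface, if the arm or the gripper's body presses on something with over 40 N, if the wrist force passes 120 N, or if a joint passes its speed limit or range.

ROBOT

A 6-joint arm with a two-finger parallel gripper is mounted at the origin on the work surface. World frame = base frame: x ahead of the robot, y to its left, z up, the work surface at z = 0. Lengths are in mm, angles in rad, forces in N, time in s.
With the tool pointing down it reaches from about 275 to 825 mm from the base axis. Payload 5.2 kg.
Tool frame: the origin (TCP) lies at the very end of the fingers, on their centre line; the grasp point (between the pads) lies 19 mm behind it; z points along the fingers, y is the line along which they close (so a half turn about z gives the same grasp; the last joint's range is limited). The gripper opens to 93 mm and grips with 3 to 60 N. Pads are 15 mm wide; open, the fingers measure 128 mm over their backs; the gripper's body (75 mm by 188 mm) begins 65 mm behind the grasp point.
Start: joints at [-1.452, 0.259, 1.535, -0, 1.348, -0.203], TCP at [173.972, -521.765, 218.653] pointing down, gripper open.
Joint ranges: [-3.14, 3.14], [-0.91, 2.08], [0.19, 2.58], [-1.22, 4.36], [0.22, 2.71], [-3.12, 3.12]. Speed limits (rad/s): [2.57, 2.57, 3.14, 3.14, 3.14, 3.14].

INTERFACE

Orientations are given as a unit quaternion [x, y, z, w].
In Python, from station import telemetry, imaging, bot gives the robot as it stands.
- The arm moves only by the shell command python3 -m handwheel 'ROWS' [OPENING] [FORCE]. ROWS is JSON, a list of rows, each an object of numbers: "tx", "ty", "tz": the shift along the world's x, y, z in cm; "turn": the turn about the world's z in rad. A call has 1 to 5 rows; each row is the pose to reach, as a shift and turn from the pose commanded when the call began; what a row does not reach only later rows make up. A row lasts 1/8 s, in which the tool goes at most 62.5 mm and 10.7 degrees, less where a joint would pass 70% of its speed; a pose out of reach is approached as far as the arm can. A call with a gripper value outside its range is refused whole. OPENING is the opening, from -1 (shut) to 1 (fully open), so that 0 is half open, set as the call begins (- or left out, the last holds). The fingers move at their own pace and stop on an object; FORCE is the grip in N (left out, the last holds). Time passes only in rows, so rows that repeat a pose let the fingers close. It gives the time, the measured TCP pose, the force, the opening and the grip force at its end, in the units of the state.
- telemetry.state(): the state, without advancing time (a new reading comes with each control period).
- imaging.read_camera(name): name is "side" or "top" or "wrist"; returns a dict with "img" (384x512x3 uint8, red, green, blue), "range_z" (384x512 float32, mm along the optical axis (not along the pixel's ray), 0 where there is no reading), "fovy" (degrees; the focal length in pixels is half the picture's height over the tangent of half this angle, whatever the lens; pixels are square), "cx", "cy" (the principal point, pixels), "world_from_camera" (4x4, takes a point from camera to world coordinates); the wrist camera has in their place "mount" (4x4, takes a point from camera to tool coordinates, whose origin is the TCP and whose axes are the flange's). Camera axes: x right, y down, z forward; pixel columns grow to the right and rows downward; lengths in mm; the calibration is good to about 2 mm. A picture is of the moment at which its call begins: read the wrist's pose just before it.
- bot.close_job(): hands the job in; it is judged then, once.
The state is a dict: "clock": time; "q": joint angles; "dq": joint speeds; "tau": joint torques, N m; "position": TCP position; "tool_rot": TCP orientation; "contact_force": force on the tool from outside, world axes, zero at the start; "moment": the same for the moment, N m; "finger_gap": opening from 0.0 (shut) to 1.0 (fully open); "grip_force": force on a finger pad.
Only numpy, scipy, OpenCV 4.12 (cv2) and the standard library are available. Lean on these libraries where they do the work, as an engineer would, in place of code of your own. Each camera call takes 0.05 s, during which the arm holds its last target. There are 200 camera calls.

## Working session

There is one attempt and no reset: what is moved stays moved. The work goes in short steps, Python scripts to look and compute and a shell command to move; the robot and the scene stay as the last step left them, time stands still between calls to the robot, and variables do not carry over. Pictures are saved under pics/ and viewed, at most 10 in all, crops included, and the job is handed in when it is done.

```bash
ls; mkdir -p pics; python3 - <<'E'
from station import telemetry, imaging
import cv2,numpy as np
s=telemetry.state();print(s)
for n in("top","side"):
    c=imaging.read_camera(n);np.savez(f"{n}0.npz",**c)
    cv2.imwrite(f"pics/{n}0.png",c["img"][:,:,::-1]);print(n,c["fovy"],c["cx"],c["cy"],np.round(c["world_from_camera"],3).tolist())
E
```

```text
pics
{'clock': 0.0, 'q': array([-1.45178442e+00,  2.59345401e-01,  1.53605716e+00, -3.57268762e-05,
        1.34798094e+00, -2.02788202e-01]), 'dq': array([ 1.53258958e-03,  8.08133059e-05,  5.18444593e-04, -1.03216719e-03,
        1.25497460e-03,  7.59922078e-04]), 'tau': array([-9.14304601e-04, -4.37308252e+01, -2.84003592e+01,  7.17713032e-02,
        4.12747229e-02, -1.55425341e-04]), 'position': array([ 173.90265679, -521.22230629,  217.82680972]), 'tool_rot': array([ 9.87082458e-01,  1.60210546e-01,  2.00936515e-05, -8.95367572e-04]), 'contact_force': array([-0.19902726, -0.83213475,  0.61019184]), 'moment': array([ 0.00632822, -0.01377692,  0.0037253 ]), 'grip_force': 0.0, 'finger_gap': 1.0029948115957383}
top 45.39372154401819 258.3339458673761 191.266255546156 [[-0.102, -0.975, 0.199, 373.52], [-0.995, 0.1, -0.022, 67.829], [0.002, -0.2, -0.98, 1234.087], [0.0, 0.0, 0.0, 1.0]]
side 55.073843062509624 258.54201776521916 192.72256007867006 [[0.984, -0.117, 0.138, 495.746], [-0.181, -0.642, 0.745, -508.778], [0.001, -0.758, -0.653, 554.755], [0.0, 0.0, 0.0, 1.0]]
```

View pics/top0.png

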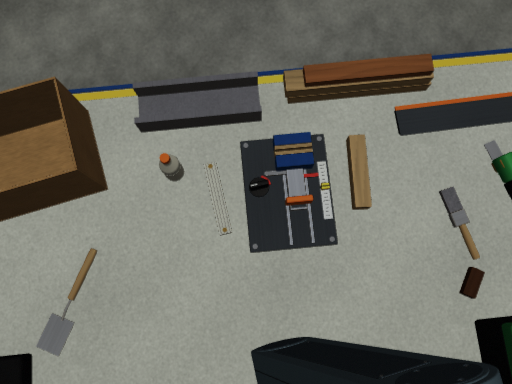

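View pics/side0.png

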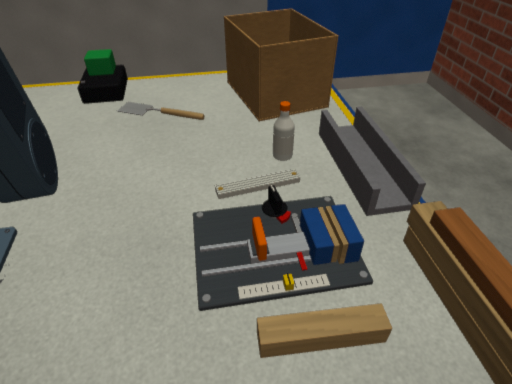

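The top view shows the vice at about (290,193) with its fixed jaw towards world +x. The knob is at (259,186), the orange handle at (299,199), the red pointer at (311,175) and the yellow clip at (325,186). The side view shows the same parts: handle (259,238), clip (289,282), knob (273,203).

```bash
cat > h.py <<'E'
import numpy as np,cv2
from station import telemetry, imaging
def f(c): return c["img"].shape[0]/2/np.tan(np.radians(float(c["fovy"]))/2)
def ray(c,uv,z):
    uv=np.atleast_2d(np.asarray(uv,float)); T=c["world_from_camera"]
    d=np.c_[(uv[:,0]-c["cx"])/f(c),(uv[:,1]-c["cy"])/f(c),np.ones(len(uv))]@T[:3,:3].T
    return T[:3,3]+d*((z-T[2,3])/d[:,2])[:,None]
def cloud(c,m):
    v,u=np.nonzero(m&(c["range_z"]>0)); r=c["range_z"][v,u].astype(float)
    p=np.c_[(u-c["cx"])/f(c)*r,(v-c["cy"])/f(c)*r,r]; T=c["world_from_camera"]
    return p@T[:3,:3].T+T[:3,3]
def hsv(c): return cv2.cvtColor(c["img"],cv2.COLOR_RGB2HSV)
def mask(c,col,box):
    h=hsv(c);H,S,V=[h[...,i].astype(int) for i in range(3)]
    m={"orange":(H>=5)&(H<=14)&(S>170)&(V>90),"yellow":(H>=22)&(H<=34)&(S>150)&(V>90),
       "red":((H<=3)|(H>=175))&(S>170)&(V>80),"white":(S<40)&(V>170),"black":(V<25)}[col]
    b=np.zeros_like(m);x0,y0,x1,y1=box;b[y0:y1,x0:x1]=True
    return m&b
E
python3 - <<'E'
from h import *
B={"top":(235,125,345,255),"side":(185,175,370,305)}
np.set_printoptions(precision=1,suppress=True)
for n in B:
    c=dict(np.load(f"{n}0.npz"))
    for col in("orange","yellow","red","white","black"):
        m=mask(c,col,B[n]); k,l,st,ce=cv2.connectedComponentsWithStats(m.astype(np.uint8))
        for i in range(1,k):
            if st[i,4]<8: continue
            P=cloud(c,l==i); print(n,col,st[i,4],ce[i],"med",np.median(P,0),"min",P.min(0),"max",P.max(0))
            if col=="orange":
                top=P[P[:,2]>74]; print("  top",len(top),top.mean(0),cv2.fitLine(top[:,:2].astype(np.float32),2,0,.01,.01).ravel())
            if col=="white" and st[i,4]>100: print("  line",cv2.fitLine(P[:,:2].astype(np.float32),2,0,.01,.01).ravel())
    x0,y0,x1,y1=B[n]; cr=c["img"][y0:y1,x0:x1,::-1]
    cv2.imwrite(f"pics/{n}crop.png",cv2.resize(cr,None,fx=4.3,fy=4.3,interpolation=cv2.INTER_CUBIC))
E
```

```text
top orange 150 [299.3 198.6] med [578.3 -60.3  79.4] min [570.9 -94.   73.5] max [585.3 -26.5  84.6]
  top 148 [578.1 -60.4  79.2] [  0.   -1.  578.1 -60.4]
top yellow 41 [324.9 185.5] med [ 614.  -138.2   32.4] min [ 607.1 -148.9   26.8] max [ 622.3 -127.9   36.5]
top red 49 [310.9 174.7] med [ 648.6 -105.6   31.2] min [ 643.8 -121.8   12.5] max [657.7 -85.6  37.2]
top red 20 [265.6 178.9] med [653.4  17.8  25.9] min [633.1   7.2  21.3] max [660.7  29.6  74.6]
top white 97 [321.7 171.8] med [ 656.5 -136.9   12.4] min [ 630.  -148.9    6.6] max [ 686.9 -129.    17.4]
top white 47 [324.5 194.4] med [ 594.7 -135.7   11.7] min [ 580.1 -148.     7. ] max [ 606.8 -128.2   21. ]
top white 91 [326.7 209.3] med [ 553.7 -137.2   12.6] min [ 530.6 -148.4    7.3] max [ 576.3 -128.2   20.2]
top black 182 [257.8 185.4] med [624.9  41.3  52.5] min [602.6  14.2   9.9] max [659.9  65.3  79.8]
side orange 359 [260.  237.4] med [578.2 -82.7  78.4] min [ 570.8 -100.6   38.2] max [586.8 -32.1  81.6]
  top 253 [578.3 -68.1  78.8] [  0.    1.  578.3 -68.1]
side yellow 131 [288.4 281.3] med [ 614.7 -147.6   30.8] min [ 607.5 -154.    10.9] max [ 626.3 -116.8   33.8]
side red 70 [284.8 216. ] med [647.4  13.4  25.1] min [634.7   2.4  21.5] max [660.8  27.7  28.1]
side red 94 [301.5 260.8] med [ 648.1 -110.5   31.5] min [ 643.4 -127.2   29.4] max [653.1 -87.6  34.5]
side white 38 [325.2 279.6] med [ 683.8 -144.1   12.6] min [ 680.2 -153.1   10.6] max [ 687.  -132.8   14.3]
side white 224 [308.2 282.3] med [ 652.3 -143.6   12.6] min [ 624.2 -153.4   10.1] max [ 677.3 -131.1   14.9]
  line [   1.     0.   652.5 -143.2]
side white 388 [260.6 289.5] med [ 566.3 -142.9   12.6] min [ 529.6 -153.8   10.1] max [ 607.2 -131.3   15.3]
  line [   1.    -0.   567.5 -142.6]
side black 416 [273.7 204.9] med [624.4  23.7  42.6] min [603.5   8.3  30.5] max [653.7  54.5  75.9]
```

View pics/topcrop.png

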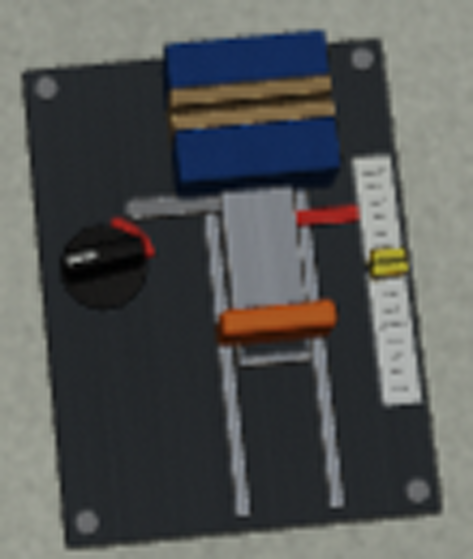

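View pics/sidecrop.png

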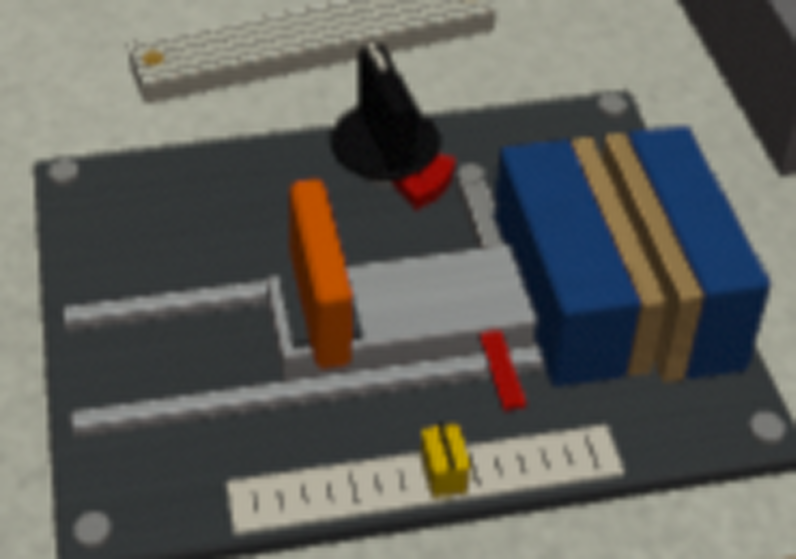

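The two crops show the knob's white line at its left (+y) end, so the knob angle is about 1.4 to 1.5. The vice axes are almost parallel to the world axes, and the clip's black line is midway along the yellow block. I'll move over the vice and look closer with the wrist camera.

```bash
python3 -m handwheel '[{"tx":4,"ty":5,"tz":1,"turn":0.14},{"tx":8,"ty":10,"tz":2,"turn":0.28},{"tx":12,"ty":15,"tz":3,"turn":0.42},{"tx":16,"ty":20,"tz":4,"turn":0.56},{"tx":20,"ty":25,"tz":5,"turn":0.7}]' 1
python3 -m handwheel '[{"tx":4,"ty":5,"tz":1,"turn":0.14},{"tx":8,"ty":10,"tz":2,"turn":0.28},{"tx":12,"ty":15,"tz":3,"turn":0.42},{"tx":16,"ty":20,"tz":3,"turn":0.56},{"tx":19,"ty":25,"tz":3,"turn":0.66}]'
python3 -m handwheel '[{},{},{}]'
python3 - <<'E'
from h import *
np.set_printoptions(precision=3,suppress=True)
s=telemetry.state(); c=imaging.read_camera("wrist")
from scipy.spatial.transform import Rotation as R
T=np.eye(4);T[:3,:3]=R.from_quat(s["tool_rot"]).as_matrix();T[:3,3]=s["position"]
c["world_from_camera"]=T@c["mount"]; np.savez("wrist1.npz",**c); cv2.imwrite("pics/wrist1.png",c["img"][:,:,::-1])
print(s["position"],s["clock"],s["contact_force"],c["fovy"],c["mount"])
# side/top: knob bar direction, vice yaw
for n,b in(("top",(235,125,345,255)),("side",(185,175,370,305))):
    c=dict(np.load(n+"0.npz")); m=mask(c,"black",b); m|=mask(c,"white",(245,170,285,215))
    P=cloud(c,m);P=P[(P[:,2]>68)&(P[:,2]<80)&(abs(P[:,1]-39)<45)]
    print(n,len(P),P.mean(0),cv2.fitLine(P[:,:2].astype(np.float32),2,0,.01,.01).ravel())
    O=cloud(c,mask(c,"orange",b));O=O[O[:,2]>76];print(" handle",cv2.fitLine(O[:,:2].astype(np.float32),2,0,.01,.01).ravel())
    W=cloud(c,mask(c,"white",b));W=W[W[:,1]<-100];print(" scale",cv2.fitLine(W[:,:2].astype(np.float32),2,0,.01,.01).ravel())
E
```

```text
clock: 0.72
position: [367.7, -278.9, 267.0]
tool_rot: [0.871, 0.491, 0.0, -0.0]
contact_force: [0.6, 0.3, 0.5]
finger_gap: 0.999
grip_force: 0.0
clock: 1.35
position: [555.8, -32.4, 296.6]
tool_rot: [0.665, 0.746, -0.0, 0.0]
contact_force: [0.3, -0.9, 0.2]
finger_gap: 1.002
grip_force: 0.0
[555.779 -32.449 296.609] 1.35 [ 0.275 -0.906  0.221] 63.020345101398334 [[  -0.      -0.96    -0.279   77.562]
 [   1.       0.      -0.001    0.14 ]
 [   0.001   -0.279    0.96  -165.905]
 [   0.       0.       0.       1.   ]]
top 66 [627.847  36.185  74.163] [  0.234  -0.972 627.847  36.185]
 handle [  0.003   1.    578.19  -59.825]
 scale [   1.      -0.002  604.593 -137.749]
side 82 [627.769  25.897  73.079] [  0.267  -0.964 627.769  25.897]
 handle [  0.008   1.    578.339 -66.997]
 scale [   1.      -0.015  604.347 -143.079]schema error: expected keys tx, ty, tz, turn
```

View pics/wrist1.png

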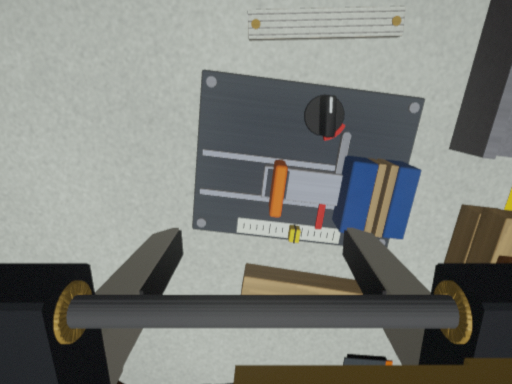

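The wrist view shows the knob disc at (324,115) with its white end pointing up. The handle is at (278,188), the pointer at (321,216), the clip at (294,234), and the plate's screws near (211,82), (414,108) and (201,223).

```bash
python3 - <<'E'
from h import *
np.set_printoptions(precision=3,suppress=True)
c=dict(np.load("wrist1.npz")); b=(195,65,425,245)
print("screws",ray(c,[(211,82),(414,108),(201,223)],14)[:,:2].tolist())
m=mask(c,"orange",b);P=cloud(c,m);P=P[P[:,2]>74];print("handle",P.mean(0),P.min(0),P.max(0),cv2.fitLine(P[:,:2].astype(np.float32),2,0,.01,.01).ravel())
for col in("yellow","red"):
    m=mask(c,col,b);k,l,st,ce=cv2.connectedComponentsWithStats(m.astype(np.uint8))
    for i in range(1,k):
        if st[i,4]>15:
            P=cloud(c,l==i);Q=P[P[:,2]>28] if col=="yellow" else P;print(col,st[i],ce[i],np.median(P,0),Q.mean(0),Q.min(0),Q.max(0))
h=hsv(c)[...,2].astype(int);m=np.zeros(h.shape,bool);m[90:142,298:350]=True
P=cloud(c,m);Q=P[(P[:,2]>66)&(P[:,2]<85)];print("bar",len(Q),Q.mean(0),Q.min(0),Q.max(0),cv2.fitLine(Q[:,:2].astype(np.float32),2,0,.01,.01).ravel())
w=mask(c,"white",(298,90,350,142));print("whiteline",ray(c,np.argwhere(w)[:,::-1],75).mean(0))
D=P[(P[:,2]>30)&(P[:,2]<42)];print("disc",cv2.minEnclosingCircle(D[:,:2].astype(np.float32)),D.mean(0))
E
```

```text
screws [[474.6891569149899, 62.37438160148292], [755.6798908825568, 60.56374335877804], [473.4897145656485, -143.3497612936726]]
handle [577.509 -61.344  78.757] [571.247 -95.184  74.721] [586.459 -27.872  81.272] [  0.001   1.    577.509 -61.344]
yellow [289 228   6  14  62] [291.387 234.226] [ 611.309 -138.84    31.273] [ 611.313 -139.097   31.285] [ 608.109 -149.774   28.399] [ 614.861 -130.224   33.838]
yellow [295 229   5  13  41] [296.951 235.488] [ 619.826 -139.814   31.627] [ 619.77  -139.787   31.592] [ 617.465 -149.001   28.324] [ 622.289 -130.496   32.79 ]
red [336 125   7   9  23] [339.217 129.348] [655.509  21.206  25.609] [655.382  20.811  25.965] [651.523  15.437  24.042] [658.571  27.001  34.65 ]
bar 515 [628.798  37.075  74.089] [619.834  12.263  66.149] [639.083  61.206  76.644] [  0.141  -0.99  628.798  37.075]
whiteline [627.608  50.957  75.   ]
disc ((635.3215942382812, 33.28185272216797), 33.136539459228516) [624.893  36.715  35.923]
```

```bash
python3 -m handwheel '[{"tx":3.2,"ty":3,"tz":-4},{"tx":6.4,"ty":6,"tz":-8},{"tx":6.4,"ty":6,"tz":-12},{"tx":6.4,"ty":6,"tz":-14},{"tx":6.4,"ty":6,"tz":-14}]' -0.1 25
python3 -m handwheel '[{"tx":0,"ty":0,"tz":0},{"tx":0,"ty":0,"tz":0}]'
```

```text
schema error: expected keys tx, ty, tz, turn
schema error: expected keys tx, ty, tz, turn
```

All four keys are needed in each row.

```bash
python3 -m handwheel '[{"tx":3.2,"ty":3,"tz":-4,"turn":0},{"tx":6.4,"ty":6,"tz":-8,"turn":0},{"tx":6.4,"ty":6,"tz":-12,"turn":0},{"tx":6.4,"ty":6,"tz":-14,"turn":0},{"tx":6.4,"ty":6,"tz":-14,"turn":0}]' -0.1 25
python3 -m handwheel '[{"tx":0,"ty":0,"tz":0,"turn":0},{"tx":0,"ty":0,"tz":0,"turn":0},{"tx":0,"ty":0,"tz":0,"turn":0}]'
```

```text
clock: 2.02
position: [617.0, 26.0, 154.4]
tool_rot: [0.667, 0.745, -0.002, -0.002]
contact_force: [-0.1, -0.0, 0.5]
finger_gap: 0.512
grip_force: 0.0
clock: 2.4
position: [619.2, 25.6, 158.0]
tool_rot: [0.667, 0.745, 0.001, 0.001]
contact_force: [-1.5, 0.2, 0.5]
finger_gap: 0.449
grip_force: 0.0
```

```bash
python3 -m handwheel '[{"tx":0.9,"ty":1.3,"tz":-3,"turn":0},{"tx":0.9,"ty":1.3,"tz":-5,"turn":0},{"tx":0.9,"ty":1.3,"tz":-6.5,"turn":0},{"tx":0.9,"ty":1.3,"tz":-6.5,"turn":0},{"tx":0.9,"ty":1.3,"tz":-6.5,"turn":0}]'
python3 - <<'E'
from h import *
c=imaging.read_camera("side");cv2.imwrite("pics/s2.png",cv2.resize(c["img"][130:310,180:380,::-1],None,fx=3,fy=3))
s=telemetry.state();print(s["position"],s["tool_rot"])
E
```

```text
clock: 3.02
position: [628.3, 38.6, 92.8]
tool_rot: [0.667, 0.745, 0.0, 0.001]
contact_force: [0.9, 0.5, -0.4]
finger_gap: 0.449
grip_force: 0.0
[628.39753592  38.63756162  92.98306303] [6.66856374e-01 7.45185678e-01 5.38246001e-04 7.69707953e-04]
```

View pics/s2.png

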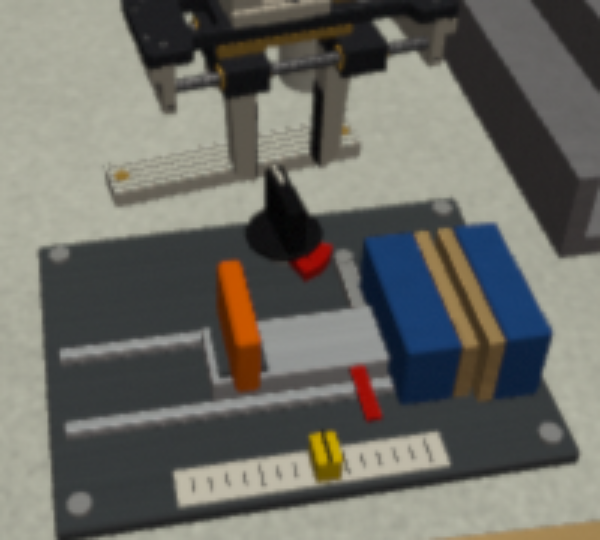

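The open fingers hang centred over the knob bar at about (285,190) in this crop. I'll descend and close.

```bash
python3 -m handwheel '[{"tx":0,"ty":0,"tz":-3,"turn":0},{"tx":0,"ty":0,"tz":-5.2,"turn":0},{"tx":0,"ty":0,"tz":-5.2,"turn":0},{"tx":0,"ty":0,"tz":-5.2,"turn":0}]'
python3 -m handwheel '[{"tx":0,"ty":0,"tz":0,"turn":0},{"tx":0,"ty":0,"tz":0,"turn":0},{"tx":0,"ty":0,"tz":0,"turn":0},{"tx":0,"ty":0,"tz":0,"turn":0},{"tx":0,"ty":0,"tz":0,"turn":0}]' -1 20
```

```text
clock: 3.58
position: [628.7, 38.7, 41.3]
tool_rot: [0.667, 0.745, 0.001, 0.001]
contact_force: [0.4, 0.3, -1.4]
finger_gap: 0.445
grip_force: 0.0
clock: 4.2
position: [629.5, 39.0, 40.5]
tool_rot: [0.667, 0.745, 0.001, 0.001]
contact_force: [3.8, 1.3, -0.7]
finger_gap: 0.15
grip_force: 19.9
```

```bash
python3 -m handwheel '[{"tx":0,"ty":0,"tz":0,"turn":0.15},{"tx":0,"ty":0,"tz":0,"turn":0.3},{"tx":0,"ty":0,"tz":0,"turn":0.45},{"tx":0,"ty":0,"tz":0,"turn":0.6},{"tx":0,"ty":0,"tz":0,"turn":0.75}]'
python3 -m handwheel '[{"tx":0,"ty":0,"tz":0,"turn":0.15},{"tx":0,"ty":0,"tz":0,"turn":0.3},{"tx":0,"ty":0,"tz":0,"turn":0.45},{"tx":0,"ty":0,"tz":0,"turn":0.6},{"tx":0,"ty":0,"tz":0,"turn":0.7}]'
python3 -m handwheel '[{"tx":0,"ty":0,"tz":0,"turn":0.0},{"tx":0,"ty":0,"tz":0,"turn":0.0}]'
python3 -c "
from h import *
s=telemetry.state();print(s['moment'],s['q'],2*np.arctan2(s['tool_rot'][1],s['tool_rot'][0])-np.pi/2)"
```

```text
clock: 4.82
position: [628.4, 38.4, 40.5]
tool_rot: [0.345, 0.939, -0.0, 0.001]
contact_force: [1.5, -1.4, 0.4]
finger_gap: 0.151
grip_force: 20.0
clock: 5.45
position: [628.1, 37.4, 40.5]
tool_rot: [0.003, 1.0, -0.001, 0.0]
contact_force: [0.9, -4.8, 2.4]
finger_gap: 0.152
grip_force: 20.0
clock: 5.7
position: [628.1, 37.4, 40.5]
tool_rot: [0.006, 1.0, -0.001, 0.0]
contact_force: [0.1, -5.0, 2.8]
finger_gap: 0.149
grip_force: 20.0
[-0.99234866 -0.19694873  0.05346288] [-0.11633564  0.55721766  1.54565784 -0.00226949  1.0376532  -1.67393989] 1.558756665169573
```

```bash
python3 -m handwheel '[{"tx":0,"ty":0.1,"tz":0,"turn":0.04},{"tx":0,"ty":0.1,"tz":0,"turn":0.08},{"tx":0,"ty":0.1,"tz":0,"turn":0.08},{"tx":0,"ty":0.1,"tz":0,"turn":0.08}]'
python3 -c "
from h import *
s=telemetry.state();print(s['moment'],2*np.arctan2(s['tool_rot'][1],s['tool_rot'][0])-np.pi/2)"
```

```text
clock: 6.2
position: [627.8, 37.6, 40.5]
tool_rot: [-0.033, 0.999, -0.001, 0.0]
contact_force: [-0.9, -7.9, 4.0]
finger_gap: 0.156
grip_force: 21.1
[-1.47381185  0.01134533 -0.49208754] 1.637569177014179
```

The moment about z went from +0.05 to -0.49 N m, so the knob is against its stop. I'll release, rise and check.

```bash
python3 -m handwheel '[{"tx":0,"ty":0,"tz":0,"turn":0},{"tx":0,"ty":0,"tz":0,"turn":0},{"tx":0,"ty":0,"tz":0,"turn":0}]' -0.1 25
python3 -m handwheel '[{"tx":0,"ty":0,"tz":2,"turn":0},{"tx":0,"ty":0,"tz":5,"turn":0},{"tx":0,"ty":0,"tz":8,"turn":0},{"tx":-2,"ty":-3,"tz":8,"turn":-0.14},{"tx":-4,"ty":-8,"tz":8,"turn":-0.3}]'
python3 -m handwheel '[{"tx":-0.5,"ty":-1,"tz":0,"turn":-0.15},{"tx":-1,"ty":-2,"tz":0,"turn":-0.3},{"tx":-1,"ty":-2,"tz":0,"turn":-0.45},{"tx":-1,"ty":-2,"tz":0,"turn":-0.6},{"tx":-1,"ty":-2,"tz":0,"turn":-0.75}]'
python3 -m handwheel '[{"tx":0,"ty":0,"tz":0,"turn":-0.15},{"tx":0,"ty":0,"tz":0,"turn":-0.3},{"tx":0,"ty":0,"tz":0,"turn":-0.45},{"tx":0,"ty":0,"tz":0,"turn":-0.59},{"tx":0,"ty":0,"tz":0,"turn":-0.59}]'
python3 - <<'E'
from h import *
c=imaging.read_camera("side");cv2.imwrite("pics/s3.png",cv2.resize(c["img"][130:310,180:380,::-1],None,fx=3,fy=3))
s=telemetry.state();print(s["position"],2*np.arctan2(s['tool_rot'][1],s['tool_rot'][0])-np.pi/2)
P=cloud(c,mask(c,"orange",(185,175,370,305)));print(P[P[:,2]>74].mean(0))
P=cloud(c,mask(c,"red",(290,240,320,280)));print("red",np.median(P,0))
E
```

```text
clock: 6.58
position: [627.3, 40.4, 39.5]
tool_rot: [-0.035, 0.999, 0.0, -0.0]
contact_force: [0.8, -0.2, 0.8]
finger_gap: 0.42
grip_force: 0.0
clock: 7.2
position: [587.5, -39.2, 120.3]
tool_rot: [0.116, 0.993, 0.0, 0.0]
contact_force: [0.3, -0.7, -0.9]
finger_gap: 0.448
grip_force: 0.0
clock: 7.82
position: [577.5, -59.8, 119.7]
tool_rot: [0.473, 0.881, 0.0, -0.0]
contact_force: [0.1, 0.8, 0.7]
finger_gap: 0.449
grip_force: 0.0
clock: 8.45
position: [577.6, -59.8, 119.7]
tool_rot: [0.706, 0.708, -0.0, -0.0]
contact_force: [1.8, 1.1, 0.5]
finger_gap: 0.451
grip_force: 0.0
[577.59391983 -59.83174288 119.74475201] 0.004001917302222324
[578.08911594 -67.86858443  78.64209796]
red [ 648.30652462 -109.95152896   31.6136843 ]
```

View pics/s3.png

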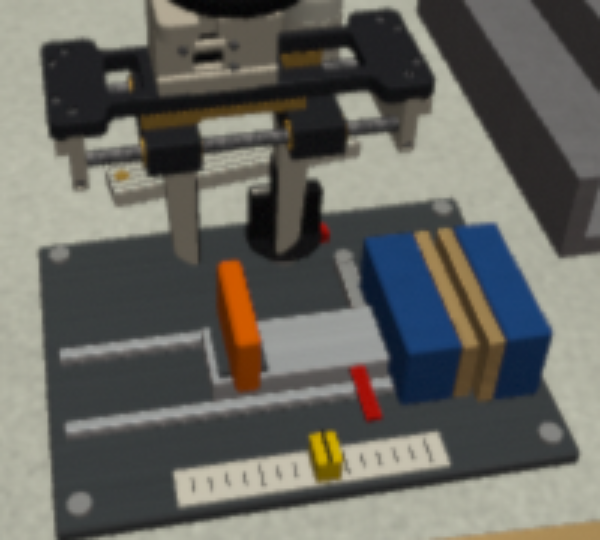

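The knob bar is now parallel to the slide at (285,200), the jaw is still shut, and the fingers straddle the handle. I'll descend and grip.

```bash
python3 -m handwheel '[{"tx":0,"ty":-0.1,"tz":-3,"turn":0},{"tx":0,"ty":-0.1,"tz":-6,"turn":0},{"tx":0,"ty":-0.1,"tz":-7.3,"turn":0},{"tx":0,"ty":-0.1,"tz":-7.3,"turn":0},{"tx":0,"ty":-0.1,"tz":-7.3,"turn":0}]'
python3 -m handwheel '[{"tx":0,"ty":0,"tz":0,"turn":0},{"tx":0,"ty":0,"tz":0,"turn":0},{"tx":0,"ty":0,"tz":0,"turn":0},{"tx":0,"ty":0,"tz":0,"turn":0},{"tx":0,"ty":0,"tz":0,"turn":0}]' -1 40
```

```text
clock: 9.12
position: [578.6, -61.4, 47.9]
tool_rot: [0.707, 0.708, 0.0, 0.001]
contact_force: [-1.0, -0.3, 0.6]
finger_gap: 0.446
grip_force: 0.0
clock: 9.75
position: [579.0, -61.2, 47.3]
tool_rot: [0.707, 0.707, 0.001, 0.001]
contact_force: [4.6, 1.0, 0.1]
finger_gap: 0.17
grip_force: 40.0
```

```bash
python3 -m handwheel '[{"tx":-0.7,"ty":0,"tz":0,"turn":0},{"tx":-1.4,"ty":0,"tz":0,"turn":0},{"tx":-2.1,"ty":0,"tz":0,"turn":0},{"tx":-2.8,"ty":0,"tz":0,"turn":0},{"tx":-3.3,"ty":0,"tz":0,"turn":0}]'
python3 -m handwheel '[{"tx":0,"ty":0,"tz":0,"turn":0},{"tx":0,"ty":0,"tz":0,"turn":0}]'
cat > m.py <<'E'
from h import *
for n,b in(("side",(185,175,370,305)),("top",(285,125,345,255))):
    c=imaging.read_camera(n); Y=mask(c,"yellow",b); R=mask(c,"red",b)
    k,l,st,ce=cv2.connectedComponentsWithStats(Y.astype(np.uint8)); 
    x0,x1=np.nonzero(Y.any(0))[0][[0,-1]];y0,y1=np.nonzero(Y.any(1))[0][[0,-1]]
    y=cloud(c,Y);y=y[y[:,2]>29]; r=ray(c,np.argwhere(R)[:,::-1],32); r=r[r[:,1]<-80]
    ly=ray(c,np.argwhere(Y)[:,::-1],32)
    g=cv2.cvtColor(c["img"],cv2.COLOR_RGB2GRAY).astype(int); D=np.zeros(g.shape,bool); D[y0:y1+1,x0:x1+1]=(g[y0:y1+1,x0:x1+1]<75)
    d=ray(c,np.argwhere(D)[:,::-1],32); d=d[(d[:,0]>609)&(d[:,0]<620)&(abs(d[:,1]+139)<9)]
    print(n,"red",len(r),r.mean(0),r[:,0].min(),r[:,0].max(),"yel mid",(y[:,0].min()+y[:,0].max())/2,"top mean",y.mean(0),"dark",len(d),d.mean(0) if len(d) else "")
    cv2.imwrite(f"pics/{n}4.png",cv2.resize(c["img"][y0-50:y1+30,x0-60:x1+60,::-1],None,fx=5,fy=5,interpolation=cv2.INTER_CUBIC))
E
python3 m.py
```

```text
clock: 10.38
position: [546.8, -61.1, 47.3]
tool_rot: [0.707, 0.707, 0.002, 0.002]
contact_force: [9.7, 2.1, -3.6]
finger_gap: 0.17
grip_force: 40.0
clock: 10.62
position: [546.7, -61.1, 47.3]
tool_rot: [0.707, 0.707, 0.001, 0.001]
contact_force: [8.1, 2.0, -2.7]
finger_gap: 0.175
grip_force: 40.0
side red 94 [ 615.60348194 -110.12705848   32.        ] 610.7720727033504 620.3003258918686 yel mid 615.4569432699732 top mean [ 615.12051305 -143.29504508   31.58035418] dark 10 [ 615.03327104 -136.17337766   32.        ]Traceback (most recent call last):
  File "m.py", line 5, in <module>
    x0,x1=np.nonzero(Y.any(0))[0][[0,-1]];y0,y1=np.nonzero(Y.any(1))[0][[0,-1]]
          ~~~~~~~~~~~~~~~~~~~~~~~^^^^^^^^
IndexError: index 0 is out of bounds for axis 0 with size 0
```

View pics/side4.png

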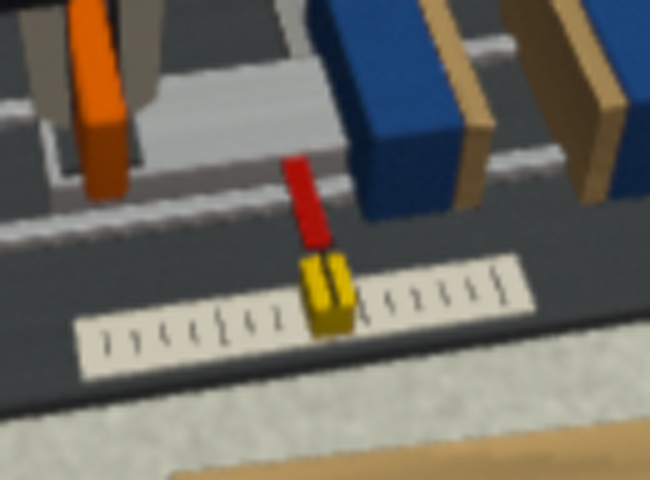

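The red pointer tip at (317,245) lines up with the black line at (325,270): red is at x 615.6 and the line at about 615.2 mm. I'll hold a moment, then hand in.

```bash
python3 -m handwheel '[{"tx":0,"ty":0,"tz":0,"turn":0},{"tx":0,"ty":0,"tz":0,"turn":0},{"tx":0,"ty":0,"tz":0,"turn":0},{"tx":0,"ty":0,"tz":0,"turn":0}]'
python3 -c "
from station import bot;print(bot.close_job())"
```

```text
clock: 11.22
position: [546.8, -61.1, 47.3]
tool_rot: [0.707, 0.707, 0.001, 0.001]
contact_force: [8.1, 2.8, -2.8]
finger_gap: 0.168
grip_force: 40.0
the job is handed in; nothing more can be done
None
```

I turned the knob anticlockwise to its stop, pulled the handle until the pointer was within about 0.5 mm of the clip's black line, and handed the job in with the handle still gripped at 40 N; no verdict was returned.

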